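# Weigh the lopsided tray of brass on the spring balance

### The job

Pick up the steel-handled tray of brass by the tab on top, thread its eye onto the hook of the spring balance behind the upturned end, and lower it slowly until the balance carries its whole weight. The brass lies at one end, so before letting go lean the tray to the angle at which it hangs by itself, then release it so gently that neither the hook bounces nor the tray swings. Leave it hanging at rest clear of the bench and do not disturb the other things.

Things in the scene. Friction and masses are not known exactly. Their poses are not given: they have to be found in the camera images.
- tray_grip (a point): Grip point on the loose tray: on a flat steel tab (8 mm thick along the tray's x, 26 mm wide along y, 56 mm tall) on the peak of its bail; grip it across the 8 mm. 158 mm above the tray's underside, 15 mm below the tab's top, 50 mm straight above tray_eye. Axes are the tray's: z up, y along its length to the end with the brass, x square to the flat bail.
- tray_eye (a point): Where the centre of the hook's bar sits in the tray's eye when it hangs: 108 mm above the underside, 4.5 mm below the inner peak of the bail. The bail is 8 mm flat bar in the tray's yz plane, x = 0: legs from the short ends up to y = -33 and 33 mm at height 100 mm, then a low roof (27 degrees) to the peak at y = 0. The eye is all the space beneath. Axes as tray_grip.
- tray: Open aluminium tray 76 (x) by 150 (y) by 26 mm high, brass bars fixed in its +y end; origin centre of underside, axes as tray_grip. Weight unknown (well under 1 kg). Hung by its eye it leans about its x axis, brass end lower by an angle that depends on the unknown weight of the brass (bars may be solid or hollow); leaning it 0.1 rad shifts the moment about the bar by roughly 0.0085 m x its weight.
- hook_seat (a point): Centre line of the hook's bar at the middle of its seat; moves with the hook; 275 mm above the bench when unloaded. The bar is 8 mm thick, level, and points along -x of this frame, ending in an upturned end 31 mm ahead (-x) of this point whose top is 14 mm above the bar's centre line. A 16 mm collar 27 mm behind (+x) ends the seat. z up.
- balance: Fixed spring balance: foot plate 160 mm wide and 16 mm high, and a column 30 by 36 mm, 326 mm tall, which stands 163 to 193 mm behind (+x) the seat. Origin under the column's near side on the bench, 148 mm behind the seat; its -x axis points along the hook's bar.
- hook (a joint): How far the hook has sunk, m: 0 unloaded, end stop at 0.135. It sinks straight down against a spring of 75 N/m, lightly damped, so it bounces if let go out of balance.
- glue: Bystander: closed glue jar, 56 mm across, 110 mm tall; origin at its underside
- basket: Bystander: small woven cane box, about 95 x 115 x 135 mm; origin at its underside
- cup: Bystander: white cup, 70 mm across, 80 mm tall; origin at its underside
- mallet: Bystander: wooden mallet lying down, 220 mm long, 44 mm high; origin under the middle of its head
Mind the look-alikes: they are no part of the job. Of the things shaped like the tray, the aluminium one is meant.

How it is judged (in metres and radians):
On the way, in this order (a step that is already met when the one before it is completed fails the run):
1. the tray is lifted clear of the bench, not yet on the hook (height (world z) of tray above 0.03 m and contact force between tray and hook below 0.1 N), for 0.2 s.
2. the hook, in the tray's eye, takes load while the fingers still hold the tray (contact force between tray and hook above 0.8 N and value of joint hook above 0.006 m and contact force between the fingers and tray above 1 N and distance between tray_eye and hook_seat below 0.03 m), for 0.2 s.
At the end, for the whole second after the job is handed in: Tray hangs by its eye on the hook between upturned end and collar (eye point within 26 mm of the seat along the bar, 8 mm across, 10 mm in height); hook sunk 30 to 128 mm; tray underside over 20 mm up; tray below 0.03 m/s and 0.25 rad/s, hook below 0.02 m/s (value of joint hook between 0.03 and 0.128 m and x of tray_eye in the frame of hook_seat between -0.026 and 0.026 m and y of tray_eye in the frame of hook_seat between -0.008 and 0.008 m and z of tray_eye in the frame of hook_seat between -0.01 and 0.01 m and height (world z) of tray above 0.02 m and contact force between tray and hook above 1.5 N and linear speed of tray below 0.03 m/s and angular speed of tray below 0.25 rad/s and velocity of joint hook between -0.02 and 0.02 m/s); the robot touches nothing.
It fails at once if the hook bounces or is rushed (faster than 0.06 m/s up or down) (velocity of joint hook above 0.06 m/s or velocity of joint hook below -0.06 m/s).
It fails at once if the tray swings on the hook (turns faster than 0.7 rad/s while the hook carries it) (contact force between tray and hook above 0.3 N and angular speed of tray above 0.7 rad/s).
It fails at once if the tray is forced against the hook with more than 16 N (contact force between tray and hook above 16 N).
It fails at once if a bystander (jar, basket, cup, mallet) is pushed more than 30 mm (distance of any of glue, basket, cup, mallet from where it was at the start of the episode above 0.03 m).
It also fails if it takes over 72 s, if anything falls off the work surface, if the arm or the gripper's body presses on something with over 40 N, if the wrist force passes 120 N, or if a joint passes its speed limit or range.

### The arm

A 6-joint arm with a two-finger parallel gripper is mounted at the origin on the work surface. World frame = base frame: x ahead of the robot, y to its left, z up, the work surface at z = 0. Lengths are in mm, angles in degrees, forces in N, time in s.
With the tool pointing down it reaches from about 375 to 825 mm from the base axis. Payload 5.5 kg.
Tool frame: the origin (TCP) lies midway between the tips of the shut fingers; the grasp point (between the pads) lies 19 mm behind it; z points along the fingers, x is the direction in which the jaws open and shut, and the axes are right-handed (so a half turn about z gives the same grasp; the last joint's range is limited). The gripper opens to 85 mm and grips with 20 to 120 N. Pads are 22 mm wide; open, the fingers measure 114 mm over their backs; the gripper's body (76 mm by 85 mm) begins 54 mm behind the grasp point. The pads swing forward as they close: fully open they stand 13 mm farther back than shut.
Start: joints at [75.917, 17.962, -2.699, 69.339, 0, 90], TCP at [145.996, 581.962, 231.299] pointing down, gripper open.
Joint ranges: [-152.73, 152.73], [-39.44, 99.34], [-58.76, 71.6], [-118.89, 123.64], [-81.53, 83.1], [-180, 180]. Speed limits (degrees/s): [136.94, 136.94, 172.46, 180, 180, 180].

### API

Orientations are given as [roll, pitch, yaw] about the fixed x, y, z axes, in that order (R = Rz(yaw) Ry(pitch) Rx(roll)).
In Python, from rig import ctrl, eyes gives the robot as it stands.
- The arm moves only by the tool servo_tool, never from a script. Its argument "steps" is a list that holds one entry, the list of rows, each a list of 7 numbers: the shift along the tool's x, y, z in m, then the turn, a rotation vector about the tool's x, y, z in rad, then the closure in counts, from 0 (fully open) to 255 (shut). A call has 1 to 5 rows; each row shifts and turns the pose as measured when the row begins, along the tool's axes as they then stand; what a row does not reach is not made up. A row lasts 1/10 s, in which the tool goes at most 50 mm and 8.59 degrees, less where a joint would pass 70% of its speed; a pose out of reach is approached as far as the arm can. A call with a gripper value outside its range is refused whole. The fingers move at their own pace and stop on an object; the grip force is fixed at half the most. Time passes only in rows, so rows that do not move let the fingers close. It gives the time, the measured TCP pose, the force and the opening at its end, in the units of the state.
- ctrl.get_obs(): the state, without advancing time (a new reading comes with each control period).
- eyes.read_camera(name): name is "scene" or "top" or "wrist"; returns a dict with "pixels" (420x560x3 uint8, red, green, blue), "z_map" (420x560 float32, mm along the optical axis (not along the pixel's ray), 0 where there is no reading), "camera_matrix" (3x3 intrinsics, pixels), "R" (3x3) and "t" (3): a world point X has camera coordinates R X + t; the wrist camera has in their place "mount" (4x4, takes a point from camera to tool coordinates, whose origin is the TCP and whose axes are the tool frame's). Camera axes: x right, y down, z forward; pixel columns grow to the right and rows downward; lengths in mm; the calibration is good to about 2 mm. A picture is of the moment at which its call begins: read the wrist's pose just before it.
- ctrl.close_job(): hands the job in, once; it reports no verdict.
The state is a dict: "clock": time; "qpos": joint angles; "joint_velocities": joint speeds; "joint_torque": joint torques, N m; "eef_pos": TCP position; "orientation": TCP orientation; "wrist_force": force on the tool from outside, world axes, zero at the start; "torque": the same for the moment, N m; "grip_width": finger opening in mm.
Only numpy, scipy, OpenCV 4.12 (cv2) and the standard library are available. Lean on these libraries where they do the work, as an engineer would, in place of code of your own. Each camera call takes 0.05 s, during which the arm holds its last target.

## Working session

There is one attempt and no reset: what is moved stays moved. The work goes in short steps, Python scripts to look and compute and a tool call to move; the robot and the scene stay as the last step left them, time stands still between calls to the robot, and variables do not carry over. Pictures are saved under pics/ and viewed, and the job is handed in when it is done.

Besides the shell and the picture viewer there is one more tool, called in YAML: its name, and indented under it one key for each argument. servo_tool: Moves the arm, as the interface text tells. Its arguments: {"type":"object","properties":{"steps":{"type":"array"}},"required":["steps"]}

```bash
mkdir -p pics; ls
python3 - <<'E'
from rig import ctrl, eyes
import cv2,numpy as np
print(ctrl.get_obs())
for n in ["scene","top","wrist"]:
    d=eyes.read_camera(n); cv2.imwrite(f"pics/{n}0.png",d["pixels"][:,:,::-1]); np.savez(f"{n}0.npz",**d)
    print(n,{k:np.round(d[k],3).tolist() for k in d if k not in("pixels","z_map")},(d["z_map"]>0).mean())
E
```

```text
pics
{'clock': 0.0, 'qpos': array([ 7.59167636e+01,  1.80022302e+01, -2.75327883e+00,  6.93403948e+01,
       -8.20005229e-04,  9.00015295e+01]), 'joint_velocities': array([-0.08311138,  0.0242495 ,  0.03484251, -0.11783371, -0.12783326,
        0.07486095]), 'joint_torque': array([ 7.03489968e-04, -5.39584994e+01,  3.39751232e+01,  1.93618628e-02,
        1.94862223e-04,  3.82147263e-06]), 'eef_pos': array([145.86399569, 581.40937638, 230.46235193]), 'orientation': array([1.79999177e+02, 9.59038167e-02, 7.59152341e+01]), 'wrist_force': array([ 0.06060045, -0.32352808,  0.1323548 ]), 'torque': array([ 0.03400177, -0.0446013 , -0.01279292]), 'grip_width': 85.25357271994729}
scene {'camera_matrix': [[544.975, 0.0, 271.986], [0.0, 544.975, 208.513], [0.0, 0.0, 1.0]], 'R': [[-0.407, 0.914, 0.009], [0.505, 0.233, -0.831], [-0.762, -0.334, -0.556]], 't': [256.948, -164.175, 1947.504]} 0.9785416666666666
top {'camera_matrix': [[423.589, 0.0, 280.29], [0.0, 423.589, 198.687], [0.0, 0.0, 1.0]], 'R': [[-0.02, -1.0, 0.023], [-0.986, 0.016, -0.164], [0.164, -0.026, -0.986]], 't': [-31.366, 633.907, 1313.144]} 0.9960841836734694
wrist {'camera_matrix': [[341.751, 0.0, 282.832], [0.0, 341.751, 206.176], [0.0, 0.0, 1.0]], 'mount': [[1.0, -0.0, -0.001, -0.844], [0.001, 0.946, 0.325, -84.111], [0.0, -0.325, 0.946, -142.414], [0.0, 0.0, 0.0, 1.0]]} 0.9958545918367347
```

View pics/scene0.png

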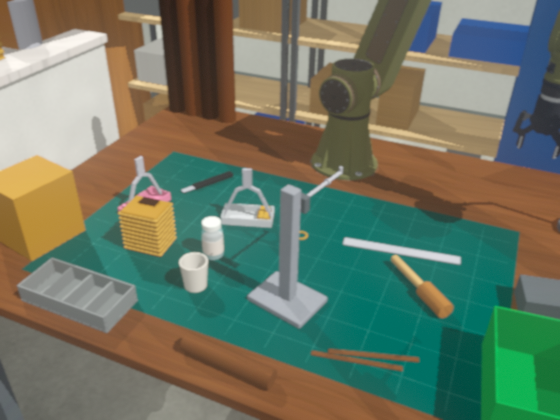

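View pics/top0.png

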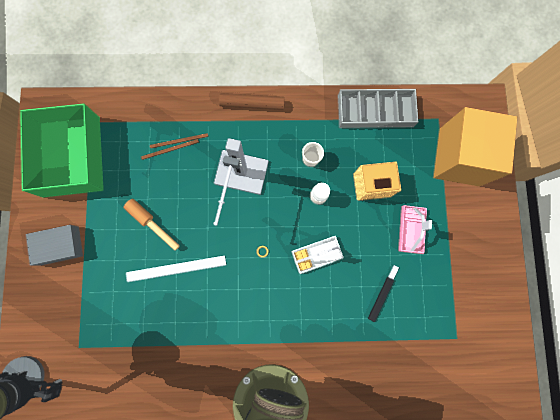

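View pics/wrist0.png

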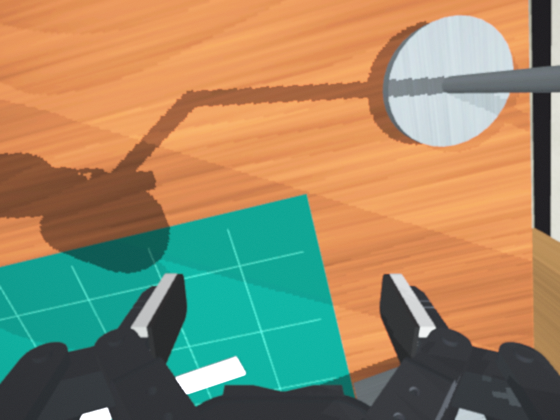

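The top view shows two tray-shaped things: an aluminium and brass one at top (318,254) / scene (248,213), and a pink one at top (412,230) / scene (145,195). The aluminium one is meant. I'll enlarge it to confirm and build point clouds.

```bash
cat > h.py <<'E'
import numpy as np,cv2
def load(n): return dict(np.load(n+".npz"))
def cloud(d,pose=None):
    z=d["z_map"].astype(float);K=d["camera_matrix"];v,u=np.mgrid[:z.shape[0],:z.shape[1]]
    P=np.stack([(u-K[0,2])/K[0,0]*z,(v-K[1,2])/K[1,1]*z,z],-1)
    if "R" in d: W=(P-d["t"])@d["R"]
    else:
        M=d["mount"];P=P@M[:3,:3].T+M[:3,3];from scipy.spatial.transform import Rotation as Ro
        W=P@Ro.from_euler("xyz",pose[1],degrees=True).as_matrix().T+pose[0]
    W[z==0]=np.nan
    return W
def proj(d,X):
    p=d["camera_matrix"]@(d["R"]@np.asarray(X,float)+d["t"]);return p[:2]/p[2]
E
python3 - <<'E'
from h import *
t=load("top0");s=load("scene0")
a=cv2.resize(t["pixels"][180:300,200:360],None,fx=5,fy=5,interpolation=2)[...,::-1]
b=cv2.resize(s["pixels"][140:300,180:360],None,fx=4,fy=4,interpolation=2)[...,::-1]
cv2.imwrite("pics/ctop.png",a);cv2.imwrite("pics/cscene.png",b)
for n,d in(("top",t),("scene",s)):
    W=cloud(d); np.save(n+"W.npy",W)
    print(n,"table z",np.nanmedian(W[...,2][(abs(W[...,0]-450)<80)&(abs(W[...,1])<300)]))
W=np.load("topW.npy");m=(abs(W[...,0]-450)<130)&(W[...,1]<0)&(W[...,1]>-200)&(W[...,2]>8)&(W[...,2]<190)
print(W[m].min(0),W[m].max(0),m.sum())
E
```

```text
top table z 0.37857050574691337
scene table z 0.8345873531504482
[ 324.99572709 -199.19485664    8.04226244] [571.10066922  -4.56805931 177.78835242] 452
```

View pics/ctop.png

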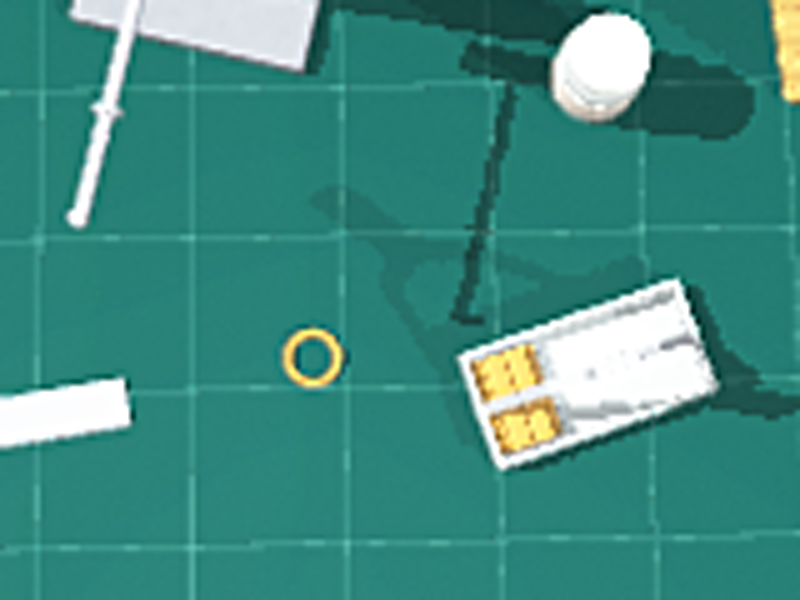

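View pics/cscene.png

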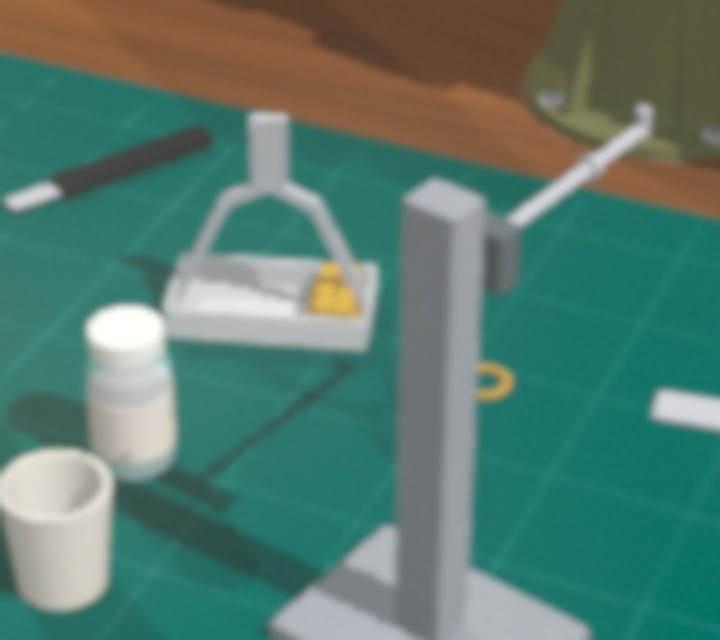

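The crops confirm it: the white aluminium tray has brass blocks at its left end in the top view, a steel bail and a tab. The hook bar points towards the robot, with its tip at about top (215,224). Next I'll measure both.

Run:
```python
from h import *
t=load("top0");s=load("scene0");T=np.load("topW.npy");S=np.load("sceneW.npy")
np.set_printoptions(precision=1,suppress=True)
# tray tab
for n,W in(("top",T),("scene",S)):
    m=(abs(W[...,0]-450)<130)&(W[...,1]<20)&(W[...,1]>-220)&(W[...,2]>125)&(W[...,2]<200)
    print(n,"tab",m.sum()); 
    q=W[m]; print(q[:25] if n=="top" else (q.min(0),np.median(q,0),q.max(0)))
# brass colour
hsv=cv2.cvtColor(t["pixels"],cv2.COLOR_RGB2HSV)
b=(hsv[...,0]>15)&(hsv[...,0]<32)&(hsv[...,1]>90)&(hsv[...,2]>120);b[:,:285]=0;b[:,345:]=0;b[:225]=0;b[290:]=0
print("brass",b.sum(),np.nanmedian(T[b],0))
# rim
m=(T[...,2]>6)&(T[...,2]<60)&(abs(T[...,0]-430)<90)&(T[...,1]<0)&(T[...,1]>-190)
q=T[m&~np.isnan(T[...,0])];print("tray pts",len(q),cv2.minAreaRect(q[:,:2].astype(np.float32)),np.percentile(q[:,2],[5,50,95]))
print(cv2.boxPoints(cv2.minAreaRect(q[:,:2].astype(np.float32))))
# white mask tray
g=((hsv[...,1]<50)&(hsv[...,2]>140)|b);g[:,:285]=0;g[:,348:]=0;g[:232]=0;g[280:]=0
c=max(cv2.findContours(g.astype(np.uint8),0,1)[0],key=cv2.contourArea)
r=cv2.minAreaRect(c);print("px rect",r)
def ray(d,uv,z):
    K=d["camera_matrix"];r=d["R"].T@np.linalg.solve(K,[*uv,1]);o=-d["R"].T@d["t"];return o+r*(z-o[2])/r[2]
print(np.array([ray(t,p,26) for p in cv2.boxPoints(r)]))
# hook
for n,W in(("top",T),("scene",S)):
    m=(W[...,2]>200)&(W[...,2]<320)&(W[...,0]>380)&(W[...,0]<720)&(W[...,1]>0)&(W[...,1]<300)
    q=W[m];print(n,"hook",m.sum());print(q[::max(1,len(q)//40)])
```

```text
top tab 30
[[ 461.1 -165.4  174.4]
 [ 461.3 -169.   169.1]
 [ 461.  -171.1  174.5]
 [ 458.7 -157.7  165.5]
 [ 458.4 -159.8  172.3]
 [ 458.4 -162.9  170.3]
 [ 458.3 -165.6  171.5]
 [ 458.  -167.7  177.8]
 [ 458.3 -171.6  170.4]
 [ 455.6 -150.5  176.6]
 [ 455.6 -153.6  174.6]
 [ 455.7 -157.1  169.7]
 [ 455.6 -159.8  170.9]
 [ 455.5 -162.6  171.5]
 [ 455.3 -165.   175.5]
 [ 455.5 -168.7  169.2]
 [ 455.3 -171.   174. ]
 [ 454.4 -146.5  132.9]
 [ 453.5 -146.9  156.2]
 [ 453.  -148.1  171.1]
 [ 452.9 -150.9  172.2]
 [ 452.8 -153.9  171.1]
 [ 452.7 -156.5  173.9]
 [ 452.7 -159.7  171.4]
 [ 452.6 -162.4  172.7]]
scene tab 143
(array([ 448.1, -172.5,  125.7]), array([ 461.1, -158.7,  149.5]), array([ 467.7, -144.5,  174.9]))
brass 206 [ 436.6 -112.2   28.3]
tray pts 422 ((426.91802978515625, -94.85481262207031), (189.2347412109375, 173.51821899414062), 89.94051361083984) [ 6.6 24.2 33.4]
[[ 340.1 -189.4]
 [ 513.6 -189.6]
 [ 513.8   -0.3]
 [ 340.3   -0.1]]
px rect ((317.15838623046875, 254.44345092773438), (24.619821548461914, 47.490692138671875), 70.34617614746094)
[[ 466.7  -73.4   26. ]
 [ 
[... 1205 characters left out ...]
284.5]
 [593.5 118.8 277.9]
 [596.5 119.9 277.1]
 [600.4 123.8 277.4]
 [601.7 124.4 275.5]
 [605.1 123.1 274.3]
 [612.1 120.5 274.7]
 [629.2 109.2 275.7]
 [627.6 116.2 273.9]
 [646.4 108.  276.8]
 [650.7 112.  277.6]
 [698.7  97.9 295.7]
 [699.3  98.2 293.5]
 [663.4 109.5 276. ]
 [694.  110.6 291.1]
 [705.7 107.8 294.5]
 [714.  106.2 296.2]
 [713.8 101.6 292.2]
 [702.7 116.4 289.8]
 [706.3 115.5 289. ]
 [713.1 113.3 289.8]
 [714.4 109.2 286.7]
 [717.3 108.  285.5]
 [715.5 105.1 281. ]
 [715.8 103.  277.9]
 [706.2 118.4 276.5]
 [706.6 116.3 273.4]
 [710.5 115.5 272.9]
 [715.  114.8 272.7]
 [714.9 114.9 270. ]
 [714.  112.4 266.1]
 [717.7 111.4 265.4]
 [713.9 107.8 259.3]
 [714.2 108.  256.9]]
```

```bash
cat >> h.py <<'E'
from scipy.spatial.transform import Rotation as Ro, Slerp
def plan(p,o,n=None,step=45.,ang=7.5,start=None):
    "rows from now (or start) to tcp pos p (mm), orientation o (deg or Rotation)"
    if start is None:
        from rig import ctrl
        ob=ctrl.get_obs();start=(ob["eef_pos"],Ro.from_euler("xyz",ob["orientation"],degrees=True))
    p0,R0=start;p=np.asarray(p,float);R1=o if isinstance(o,Ro) else Ro.from_euler("xyz",o,degrees=True)
    rv=(R0.inv()*R1).as_rotvec()
    if n is None:n=int(np.ceil(max(np.linalg.norm(p-p0)/step,np.degrees(np.linalg.norm(rv))/ang,1)))
    for i in range(n):
        R=R0*Ro.from_rotvec(rv*i/n);d=R.inv().apply((p-p0)/n)/1000
        print(i,np.round(d,4).tolist(),np.round(rv/n,4).tolist())
    return (p,R1)
E
python3 - <<'E'
from h import *
T=np.load("topW.npy");S=np.load("sceneW.npy")
for n,W in(("top",T),("scene",S)):
    m=(W[...,2]>266)&(W[...,2]<284)&(W[...,0]>540)&(W[...,0]<650)&(W[...,1]>90)&(W[...,1]<150)
    q=W[m];l=cv2.fitLine(q.astype(np.float32),cv2.DIST_HUBER,0,.01,.01).ravel();print(n,m.sum(),l,np.degrees(np.arctan2(l[1],l[0])))
    q2=W[(W[...,2]>266)&(W[...,2]<300)&(W[...,0]>500)&(W[...,0]<650)&(W[...,1]>90)&(W[...,1]<150)]
    a=(q2[:,:2]-l[3:5])@l[:2]/np.hypot(*l[:2]);print("tip",l[3:5]+a.min()*l[:2],"collar? lateral spread");
    q3=q2[q2[:,2]>283];print(q3)
print("to via");s=plan([350,300,260],[180,0,45])
print("to tray");plan([455,-159,265],[180,0,18.3],start=s)
E
```

```text
top 126 [ 9.6958375e-01 -2.4474226e-01 -2.9371523e-03  5.9598102e+02
  1.2017032e+02  2.7730026e+02] -14.166663
tip [529.78083063 136.88056509] collar? lateral spread
[[590.71811483 121.03156413 286.32095852]
 [590.65155035 118.36818628 286.47024033]
 [588.42548581 118.68562753 283.59009864]
 [534.98330657 139.17176562 286.64736609]
 [535.02339821 136.64703958 285.89349118]
 [534.75424957 133.77033071 287.88273993]
 [532.12174034 138.89524345 288.62846589]
 [532.15143061 136.3661578  287.95219938]
 [532.16255076 133.81231346 287.44370018]
 [529.70466911 136.58003563 286.1833591 ]]
scene 117 [ 9.70236897e-01 -2.42153615e-01 -1.42123946e-03  5.94927856e+02
  1.23991455e+02  2.76449951e+02] -14.013697
tip [531.99051102 139.69948034] collar? lateral spread
[[530.82280064 135.02107666 288.0994821 ]
 [536.97001611 134.44905366 288.29543437]
 [536.72365343 136.89323664 288.74999583]
 [533.68932398 138.56265588 287.59544371]
 [539.53142552 135.3916791  287.0311235 ]
 [539.52017247 137.89829886 287.62312213]
 [538.7648429  140.19482294 287.78303661]
 [536.63101219 139.83347053 283.79537126]
 
[... 379 characters left out ...]
 -0.0037] [0.0001, 0.0002, 0.0674]
6 [-0.0126, 0.0416, -0.0037] [0.0001, 0.0002, 0.0674]
7 [-0.0097, 0.0424, -0.0037] [0.0001, 0.0002, 0.0674]
to tray
0 [-0.0228, 0.0363, -0.0005] [-0.0, -0.0, 0.0424]
1 [-0.0212, 0.0372, -0.0005] [-0.0, -0.0, 0.0424]
2 [-0.0196, 0.0381, -0.0005] [-0.0, -0.0, 0.0424]
3 [-0.018, 0.0388, -0.0005] [-0.0, -0.0, 0.0424]
4 [-0.0163, 0.0396, -0.0005] [-0.0, -0.0, 0.0424]
5 [-0.0146, 0.0402, -0.0005] [-0.0, -0.0, 0.0424]
6 [-0.0129, 0.0408, -0.0005] [-0.0, -0.0, 0.0424]
7 [-0.0112, 0.0413, -0.0005] [-0.0, -0.0, 0.0424]
8 [-0.0094, 0.0418, -0.0005] [-0.0, -0.0, 0.0424]
9 [-0.0076, 0.0421, -0.0005] [-0.0, -0.0, 0.0424]
10 [-0.0058, 0.0424, -0.0005] [-0.0, -0.0, 0.0424]
```

servo_tool:
  steps:
    - [[-0.028,0.033,-0.004,0,0,0.067,0],[-0.026,0.035,-0.004,0,0,0.067,0],[-0.023,0.037,-0.004,0,0,0.067,0],[-0.021,0.038,-0.004,0,0,0.067,0],[-0.018,0.04,-0.004,0,0,0.067,0]]

```text
clock: 0.65
eef_pos: [273.2, 402.3, 247.8]
orientation: [180.0, 0.3, 56.5]
wrist_force: [0.8, 0.1, -0.5]
grip_width: 85.2
```

servo_tool:
  steps:
    - [[-0.015,0.041,-0.004,0,0,0.067,0],[-0.013,0.042,-0.004,0,0,0.067,0],[-0.01,0.042,-0.004,0,0,0.067,0],[-0.023,0.036,0,0,0,0.042,0],[-0.021,0.037,0,0,0,0.042,0]]

```text
clock: 1.15
eef_pos: [371.6, 204.9, 260.8]
orientation: [179.8, 0.2, 39.5]
wrist_force: [1.4, -0.1, 0.6]
grip_width: 85.4
```

servo_tool:
  steps:
    - [[-0.02,0.038,0,0,0,0.042,0],[-0.018,0.039,0,0,0,0.042,0],[-0.016,0.04,0,0,0,0.042,0],[-0.015,0.04,0,0,0,0.042,0],[-0.013,0.041,0,0,0,0.042,0]]

```text
clock: 1.65
eef_pos: [416.1, -13.9, 261.6]
orientation: [179.8, 0.1, 27.0]
wrist_force: [0.5, 0.4, -0.7]
grip_width: 85.4
```

servo_tool:
  steps:
    - [[-0.011,0.041,0,0,0,0.042,0],[-0.009,0.042,0,0,0,0.042,0],[-0.008,0.042,0,0,0,0.042,0],[-0.006,0.042,0,0,0,0.042,0]]

```text
clock: 2.05
eef_pos: [450.3, -188.5, 262.2]
orientation: [179.8, -0.0, 16.9]
wrist_force: [1.3, 1.0, 0.5]
grip_width: 85.4
```

```bash
cat >> h.py <<'E'
def snap(name,tag):
    from rig import ctrl,eyes
    ob=ctrl.get_obs();d=eyes.read_camera(name)
    cv2.imwrite(f"pics/{tag}.png",d["pixels"][:,:,::-1])
    pose=(ob["eef_pos"],ob["orientation"])
    W=cloud(d,pose);np.savez(tag,**d,pos=pose[0],ori=pose[1],W=W);return d,W,ob
E
python3 - <<'E'
from h import *
d,W,ob=snap("wrist","w1")
print(ob["eef_pos"],ob["orientation"])
m=(W[...,2]>130)&(W[...,2]<185)&(abs(W[...,0]-455)<50)&(abs(W[...,1]+159)<50)
q=W[m];print(m.sum());h=np.histogram(q[:,2],10);print(h)
k=q[q[:,2]>165];print(len(k),k.mean(0),cv2.minAreaRect(k[:,:2].astype(np.float32)))
print(cv2.boxPoints(cv2.minAreaRect(k[:,:2].astype(np.float32))))
E
```

```text
[ 450.34069021 -188.50099998  262.16726455] [ 1.79794347e+02 -4.20512453e-02  1.69212322e+01]
587
(array([ 24,  15,  10,   7,  22,  32,  14,  13,  20, 430]), array([130.05448034, 134.49207151, 138.92966267, 143.36725384,
       147.804845  , 152.24243617, 156.68002733, 161.1176185 ,
       165.55520966, 169.99280083, 174.43039199]))
451 [ 454.85660229 -158.71288235  172.5681934 ] ((455.1236267089844, -159.30445861816406), (7.776750564575195, 25.842914581298828), 17.949491500854492)
[[ 447.44238 -148.21022]
 [ 455.40662 -172.79533]
 [ 462.80487 -170.3987 ]
 [ 454.84064 -145.81358]]
```

View pics/w1.png

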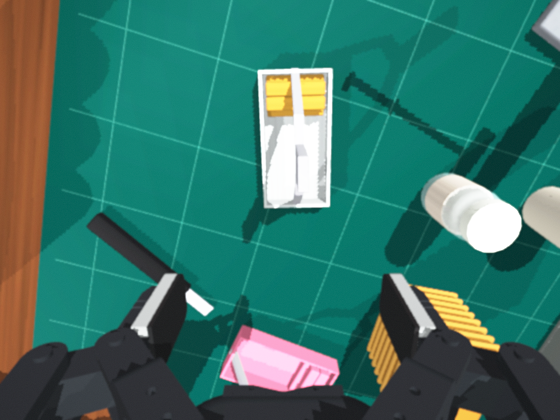

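The wrist view shows the tab at about (303,170). Its top measures 7.8 x 25.8 mm, centred at (455.1,-159.3) at z 172.6 with yaw 18°, all matching the description. Next I'll centre over it and descend to TCP z 139.

Run:
```python
from h import *
s=plan([455.1,-159.3,262],[180,0,17.95],n=1);plan([455.1,-159.3,139],[180,0,17.95],start=s)
```

```text
0 [0.0133, -0.0325, -0.0004] [0.0085, 0.0003, -0.0236]
0 [0.0, -0.0, 0.041] [0.0, 0.0, 0.0]
1 [0.0, -0.0, 0.041] [0.0, 0.0, 0.0]
2 [0.0, -0.0, 0.041] [0.0, 0.0, 0.0]
```

servo_tool:
  steps:
    - [[0.0067,-0.0163,0,0.004,0,-0.018,0],[0.0066,-0.0162,0,0.004,0,0,0],[0,0,0,0,0,0,0],[0,0,0.03,0,0,0,0],[0,0,0,0,0,0,0]]

```text
clock: 2.6
eef_pos: [454.2, -158.3, 230.2]
orientation: [-179.9, 0.1, 17.6]
wrist_force: [-0.6, -0.2, 0.5]
grip_width: 85.3
```

Run:
```python
from h import *
plan([455.1,-159.3,139],[180,0,17.95])
```

```text
0 [0.0002, 0.0004, 0.0304] [-0.0004, 0.0006, -0.0021]
1 [0.0002, 0.0004, 0.0304] [-0.0004, 0.0006, -0.0021]
2 [0.0002, 0.0004, 0.0304] [-0.0004, 0.0006, -0.0021]
```

servo_tool:
  steps:
    - [[0.0005,0.001,0.03,0,0,-0.006,0],[0,0,0.03,0,0,0,0],[0,0,0.015,0,0,0,0],[0,0,0.01,0,0,0,0],[0,0,0,0,0,0,0]]

```text
clock: 3.1
eef_pos: [457.1, -157.6, 147.7]
orientation: [179.9, -0.1, 18.3]
wrist_force: [0.6, 0.5, 0.2]
grip_width: 85.6
```

Run:
```python
from h import *
d,W,ob=snap("wrist","w2");print(ob["torque"])
plan([455.1,-159.3,139],[180,0,17.95])
```

```text
[ 0.07126602  0.03346427 -0.04565022]
0 [-0.0029, 0.0006, 0.0095] [0.0032, -0.003, 0.006]
```

View pics/w2.png

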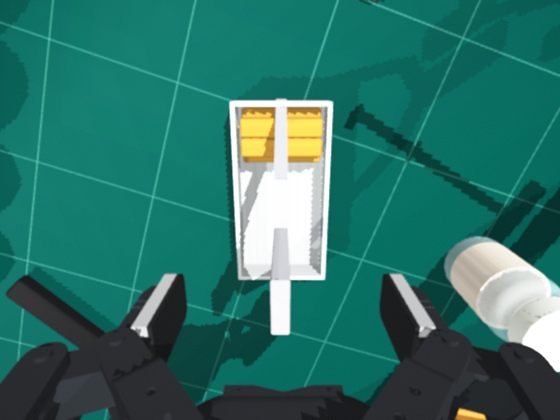

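The tab (280,310) sits between the fingers. I'll finish the descent and close.

servo_tool:
  steps:
    - [[-0.003,0.001,0.0085,0.003,0,0.006,0],[0,0,0,0,0,0,0],[0,0,0,0,0,0,120],[0,0,0,0,0,0,180],[0,0,0,0,0,0,255]]

```text
clock: 3.65
eef_pos: [457.4, -160.8, 143.0]
orientation: [179.8, -0.4, 17.9]
wrist_force: [0.1, -0.2, -0.8]
grip_width: 44.1
```

servo_tool:
  steps:
    - [[0,0,0,0,0,0,255],[0,0,0,0,0,0,255],[0,0,0,0,0,0,255],[0,0,0,0,0,0,255],[0,0,0,0,0,0,255]]

```text
clock: 4.15
eef_pos: [457.2, -161.2, 143.5]
orientation: [179.7, -0.4, 17.9]
wrist_force: [-0.9, -1.1, 0.1]
grip_width: 7.2
```

servo_tool:
  steps:
    - [[0,0,-0.015,0,0,0,255],[0,0,-0.025,0,0,0,255],[0,0,-0.03,0,0,0,255],[0,0,-0.03,0,0,0,255],[0,0,-0.03,0,0,0,255]]

```text
clock: 4.65
eef_pos: [449.3, -158.3, 267.1]
orientation: [-179.5, 0.6, 17.9]
wrist_force: [0.0, -0.5, -7.1]
grip_width: 6.9
```

servo_tool:
  steps:
    - [[0,0,-0.03,0,0,0,255],[0,0,-0.02,0,0,0,255],[0,0,-0.01,0,0,0,255],[0,0,0,0,0,0,255],[0,0,0,0,0,0,255]]

```text
clock: 5.15
eef_pos: [449.5, -158.3, 327.9]
orientation: [-179.4, 0.7, 17.9]
wrist_force: [0.1, -0.5, -8.0]
grip_width: 7.1
```

```bash
cat > avg.py <<'E'
from h import *
import sys
from rig import ctrl,eyes
n=int(sys.argv[1]);F=[];Tq=[];P=[];O=[]
for i in range(n):
    eyes.read_camera("wrist");o=ctrl.get_obs();F.append(o["wrist_force"]);Tq.append(o["torque"]);P.append(o["eef_pos"]);O.append(o["orientation"])
np.set_printoptions(precision=3,suppress=True)
O=np.array(O);O[:,0]%=360
F=np.array(F);Tq=np.array(Tq);R=Ro.from_euler("xyz",O.mean(0),degrees=True)
print("clock",o["clock"],"pos",np.mean(P,0),np.std(P,0),"ori",O.mean(0),"q",o["qpos"])
print("F",F.mean(0),F.std(0),"T",Tq.mean(0),Tq.std(0),"T tool",R.inv().apply(Tq.mean(0)))
E
python3 avg.py 16; python3 -c "
from h import *
snap('wrist','w3');snap('scene','s3')"
```

```text
clock 5.95 pos [ 449.692 -158.314  328.637] [0.255 0.092 0.595] ori [180.554   0.652  17.914] q [-19.428   4.005  -7.146  79.652   0.045  52.662]
F [-0.1   -0.111 -6.77 ] [0.378 0.43  0.545] T [-0.262 -0.123  0.011] [0.014 0.026 0.033] T tool [-0.287  0.036 -0.008]
```

View pics/w3.png

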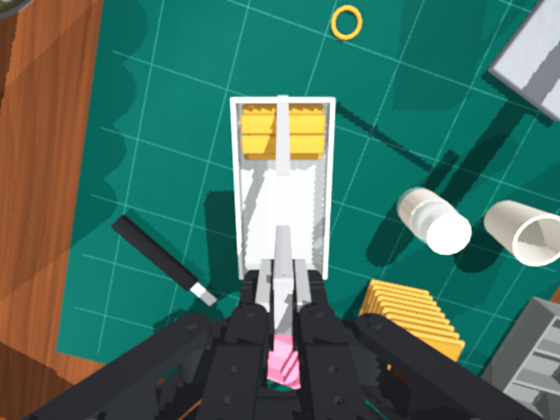

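View pics/s3.png

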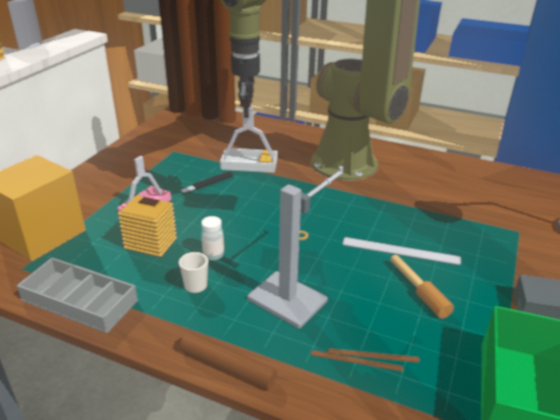

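The tray is lifted and level in the grip in both views (wrist tray at (282,190), scene at (250,158)). It weighs 6.8 N with a moment arm of about 42 mm, which suggests a lean near 25°. Next I'll check the tray's pose in the tool frame.

```bash
cat > traypose.py <<'E'
from h import *
import sys
np.set_printoptions(precision=2,suppress=True)
d=load(sys.argv[1]);z=d["z_map"].astype(float);K=d["camera_matrix"];v,u=np.mgrid[:420,:560]
P=np.stack([(u-K[0,2])/K[0,0]*z,(v-K[1,2])/K[1,1]*z,z],-1);M=d["mount"];P=P@M[:3,:3].T+M[:3,3]
m=(abs(P[...,0])<45)&(P[...,1]<30)&(P[...,1]>-120)&(P[...,2]>50)&(P[...,2]<175)&(z>0)
hsv=cv2.cvtColor(d["pixels"],cv2.COLOR_RGB2HSV);m&=~((hsv[...,0]>60)&(hsv[...,0]<100)&(hsv[...,1]>80))
m=m&(v<278)
q=P[m];print(len(q),q.min(0),q.max(0))
# rim: long side walls at |x| near 37
for lo,hi in((-41,-34.5),(34.5,41)):
    s=q[(q[:,0]>lo)&(q[:,0]<hi)]
    # take upper envelope per y bin
    b=np.arange(-85,60,10);e=[(y+5,np.percentile(s[(s[:,1]>=y)&(s[:,1]<y+10),2],20)) for y in b if ((s[:,1]>=y)&(s[:,1]<y+10)).sum()>3]
    e=np.array(e);c=np.polyfit(e[:,0],e[:,1],1);print("rim side",lo,"slope deg",np.degrees(np.arctan(c[0])),"z at y=0",c[1],"y ext",s[:,1].min(),s[:,1].max(),"x",np.median(s[:,0]))
# bail far leg: |x|<6, 
s=q[(abs(q[:,0])<7)&(q[:,2]<108)];
for zz in range(50,108,8):
    k=s[(s[:,2]>=zz)&(s[:,2]<zz+8)]
    if len(k):print(zz+4,len(k),k[:,:2].mean(0),k[:,1].min(),k[:,1].max())
E
python3 traypose.py w3
```

```text
11644 [-39.51 -77.95  50.02] [ 36.87  30.   144.97]
rim side -41 slope deg 0.11612003442418657 z at y=0 117.43227625954405 y ext -76.80071280715217 29.84868149492702 x -36.41147794060357
rim side 34.5 slope deg -0.045664361843730523 z at y=0 117.04934478574631 y ext -76.86408720312345 29.57793140761565 x 35.5570575896604
54 120 [ -1.03 -44.08] -46.368448747624136 -41.85472025505764
62 112 [ -1.3  -47.76] -49.74498771809672 -45.49429658689997
70 101 [ -1.19 -51.43] -53.98660968870924 -49.45535784669795
78 93 [ -1.33 -54.98] -57.39141797622028 -52.550826521733796
86 90 [ -1.05 -58.58] -60.99121406041827 -56.60058043644679
94 75 [ -1.15 -62.22] -64.30037556727858 -59.622852245303726
102 66 [ -1.35 -65.82] -67.69736915520042 -64.14178261099623
110 18 [ -1.5  -68.11] -68.92768657756967 -67.61979366605908
```

```bash
cat >> h.py <<'E'
EYE=np.array([-.5,-2,35.3]);SEAT=np.array([564,129.,275]);YAW=-14.1
def tgt(along,lat,up,lean,yaw=YAW):
    "eye target in hook frame (mm) -> TCP pose"
    c,s=np.cos(np.radians(YAW)),np.sin(np.radians(YAW))
    e=SEAT+along*np.array([c,s,0])+lat*np.array([-s,c,0])+[0,0,up]
    R=Ro.from_euler("z",yaw,degrees=True)*Ro.from_euler("x",180-lean,degrees=True)
    return e-R.apply(EYE),R
def eyenow():
    from rig import ctrl
    o=ctrl.get_obs();R=Ro.from_euler("xyz",o["orientation"],degrees=True);e=o["eef_pos"]+R.apply(EYE)-SEAT
    c,s=np.cos(np.radians(YAW)),np.sin(np.radians(YAW))
    return np.array([e[0]*c+e[1]*s,-e[0]*s+e[1]*c,e[2]]),o
E
python3 - <<'E'
from h import *
p,R=tgt(-86,3,30,25);print(p,R.as_euler("xyz",degrees=True));plan(p,R,step=36)
E
```

```text
[484.99955956 165.449657   337.83790141] [155.    0.  -14.1]
0 [0.0133, -0.0297, -0.0007] [-0.0431, -0.0109, 0.0553]
1 [0.0116, -0.0304, -0.0022] [-0.0431, -0.0109, 0.0553]
2 [0.0099, -0.0308, -0.0036] [-0.0431, -0.0109, 0.0553]
3 [0.0081, -0.0312, -0.005] [-0.0431, -0.0109, 0.0553]
4 [0.0063, -0.0313, -0.0065] [-0.0431, -0.0109, 0.0553]
5 [0.0045, -0.0313, -0.0079] [-0.0431, -0.0109, 0.0553]
6 [0.0027, -0.0311, -0.0092] [-0.0431, -0.0109, 0.0553]
7 [0.0009, -0.0308, -0.0106] [-0.0431, -0.0109, 0.0553]
8 [-0.0009, -0.0303, -0.0119] [-0.0431, -0.0109, 0.0553]
9 [-0.0027, -0.0297, -0.0132] [-0.0431, -0.0109, 0.0553]
```

servo_tool:
  steps:
    - [[0.006,-0.015,0,-0.02,-0.005,0.03,255],[0.013,-0.03,-0.002,-0.043,-0.011,0.055,255],[0.011,-0.03,-0.002,-0.043,-0.011,0.055,255],[0.009,-0.031,-0.004,-0.043,-0.011,0.055,255],[0.007,-0.031,-0.006,-0.043,-0.011,0.055,255]]

```text
clock: 6.55
eef_pos: [467.2, -14.3, 332.5]
orientation: [168.7, 1.9, 2.2]
wrist_force: [0.4, -0.3, -7.3]
grip_width: 7.1
```

Run:
```python
from h import *
p,R=tgt(-86,3,30,25);plan(p,R,step=32)
```

```text
0 [0.0041, -0.029, -0.0069] [-0.0387, -0.0095, 0.0468]
1 [0.0026, -0.0289, -0.008] [-0.0387, -0.0095, 0.0468]
2 [0.0012, -0.0287, -0.0091] [-0.0387, -0.0095, 0.0468]
3 [-0.0002, -0.0283, -0.0103] [-0.0387, -0.0095, 0.0468]
4 [-0.0016, -0.0278, -0.0113] [-0.0387, -0.0095, 0.0468]
5 [-0.003, -0.0273, -0.0124] [-0.0387, -0.0095, 0.0468]
```

servo_tool:
  steps:
    - [[0.004,-0.029,-0.007,-0.039,-0.01,0.047,255],[0.003,-0.029,-0.008,-0.039,-0.01,0.047,255],[0.001,-0.029,-0.009,-0.039,-0.01,0.047,255],[0,-0.028,-0.01,-0.039,-0.01,0.047,255],[-0.001,-0.02,-0.009,-0.03,-0.007,0.035,255]]

```text
clock: 7.05
eef_pos: [482.2, 138.2, 337.6]
orientation: [157.8, 0.5, -11.3]
wrist_force: [0.4, -1.7, -5.6]
grip_width: 6.8
```

servo_tool:
  steps:
    - [[0,0,0,0,0,0,255],[0,0,0,0,0,0,255]]

```text
clock: 7.25
eef_pos: [483.0, 143.9, 335.4]
orientation: [157.9, 0.7, -11.1]
wrist_force: [1.0, -0.8, -7.1]
grip_width: 7.5
```

```bash
python3 avg.py 16
python3 - <<'E'
from h import *
e,o=eyenow();print("eye in hook",e)
p,R=tgt(-86,3,30,25);plan(p,R)
snap('wrist','w4');snap('scene','s4')
E
python3 traypose.py w4
```

```text
clock 8.05 pos [482.675 142.312 336.104] [0.051 0.495 0.29 ] ori [157.915   0.665 -11.174] q [ 27.366  18.002   7.155  93.842 -16.722 130.547]
F [-0.074  0.003 -6.757] [0.362 0.832 0.528] T [ 0.988 -0.233 -0.003] [0.137 0.049 0.027] T tool [1.014 0.038 0.006]
eye in hook [-82.47662517 -18.05153748  27.52343102]
0 [-0.0022, -0.0205, -0.0103] [-0.0501, -0.0099, 0.052]
11860 [-38.87 -79.25  50.07] [ 37.36  29.97 143.35]
rim side -41 slope deg 0.361800280145827 z at y=0 117.71570026537847 y ext -77.87457028575996 29.9740727125413 x -35.82289281479562
rim side 34.5 slope deg 0.35114569120819117 z at y=0 117.42703193654712 y ext -77.84266108681952 29.723153795622807 x 35.86029649880794
54 128 [ -0.55 -44.63] -47.894130190312914 -42.38772754092629
62 117 [ -0.67 -48.3 ] -50.74149064038334 -45.8595297181663
70 98 [ -0.75 -51.87] -53.973735859753475 -49.45742735575707
78 93 [ -0.48 -55.6 ] -57.96706499312177 -53.221656457429226
86 84 [ -0.57 -59.34] -61.53181627306135 -57.172775844228475
94 81 [ -0.52 -63.06] -65.47304844469983 -60.87648872809139
102 75 [ -0.67 -66.72] -68.92539116878051 -64.65933447711484
110 15 [ -0.52 -69.  ] -69.52927579461125 -68.23245634747538
```

View pics/s4.png

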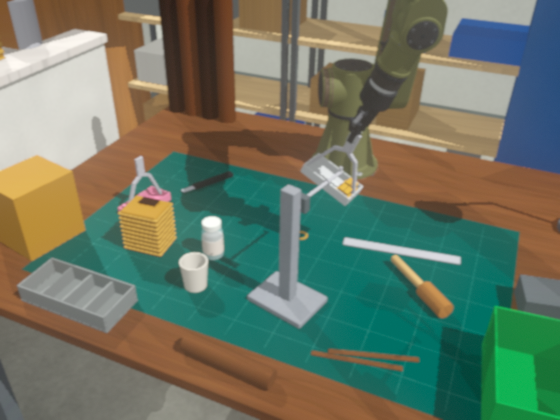

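View pics/w4.png

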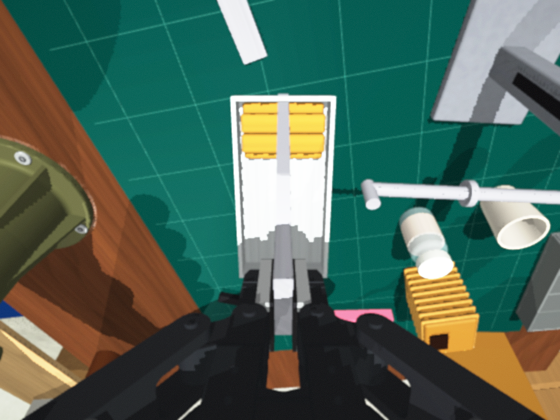

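The tray is in front of the hook. In the wrist view the hook tip is at (371,195) and the collar at (470,192); the lean torque gives an arm of about 36 mm about the eye, so a hang angle of about 23°. I'll refine the seat from the wrist depth.

Run:
```python
from h import *
np.set_printoptions(precision=1,suppress=True)
d=load("w4");W=d["W"];print(d["pos"],d["ori"])
m=(W[...,2]>240)&(W[...,2]<310)&(W[...,0]>515)&(W[...,0]<660)&(W[...,1]>90)&(W[...,1]<165)
q=W[m];print(len(q))
b=q[(q[:,0]>545)&(q[:,2]>268)&(q[:,2]<284)];l=cv2.fitLine(b.astype(np.float32),cv2.DIST_HUBER,0,.01,.01).ravel();print(l,np.degrees(np.arctan2(l[1],l[0])))
u=l[:2]/np.hypot(*l[:2])*np.sign(l[0]);al=(q[:,:2]-l[3:5])@u;la=(q[:,:2]-l[3:5])@[-u[1],u[0]]
for a in range(-80,60,4):
    k=(al>=a)&(al<a+4)
    if k.sum():print(a,k.sum(),"lat",la[k].min(),la[k].max(),"z",q[k,2].min(),q[k,2].max(),"xy",l[3:5]+u*(a+2))
```

```text
[482.7 142.6 336. ] [157.9   0.7 -11.1]
3042
[  1.   -0.2  -0.  595.6 123.6 277.9] -13.983677
-72 64 lat -3.528849000788278 1.153385894164182 z 271.07730997779777 289.51918662909475 xy [527.7 140.5]
-68 218 lat -6.877658782624064 2.7213455864549037 z 270.62341453464285 290.69140959833817 xy [531.6 139.5]
-64 139 lat -5.55625944416774 2.526541530817263 z 271.2586258836351 289.94777925270535 xy [535.5 138.6]
-60 86 lat -4.924765622336561 2.2430616234216325 z 273.27572864939845 280.0429578220186 xy [539.4 137.6]
-56 94 lat -5.4848470312462805 2.148832278588356 z 271.95012172692657 279.76184242067654 xy [543.2 136.6]
-52 85 lat -5.077484392625794 2.509668246787199 z 274.192694870463 279.8455174231084 xy [547.1 135.7]
-48 88 lat -4.496981058782433 1.9710917663447047 z 273.29950166056494 279.8540184484067 xy [551.  134.7]
-44 93 lat -6.2261308332811165 2.298476360259833 z 272.9499382482284 280.05590118278354 xy [554.9 133.7]
-40 87 lat -5.105549878159966 2.1261395325279793 z 272.39705133699493 279.75163004254466 xy [558.8 132.8]
-36 88 lat -4.676149324213677 2.2379502810049154 z 273.745626
[... 1515 characters left out ...]
275 2.2965672918598203 z 272.79777603837056 280.58861539621233 xy [620.9 117.3]
28 88 lat -5.145853204556688 2.1582523382611423 z 274.15874449161356 280.0228113391532 xy [624.8 116.3]
32 84 lat -4.2447924847533365 2.683677467808899 z 274.1714118395078 279.8538207340558 xy [628.6 115.4]
36 87 lat -5.097159787364531 2.508184072187938 z 273.04410745055975 280.3827854749419 xy [632.5 114.4]
40 89 lat -5.198630120112158 2.4072568119728253 z 272.82119165719286 279.88625972532424 xy [636.4 113.4]
44 89 lat -4.75704307444359 2.120621435092221 z 273.9399249210981 280.17186225696855 xy [640.3 112.5]
48 26 lat -3.759390314648778 2.1055500351249714 z 273.24186369100573 279.2178513228363 xy [644.2 111.5]
```

```bash
sed -i 's/^EYE=.*/EYE=np.array([-.3,-2.4,35.5]);SEAT=np.array([563.5,130.,275.7]);YAW=-14.0/' h.py
python3 - <<'E'
from h import *
print(eyenow()[0])
s=plan(*tgt(-82,4,30,23));plan(*tgt(0,3,30,23),start=s,step=20)
E
```

```text
[-81.61986384 -18.42556662  26.43683697]
0 [0.0009, -0.0199, -0.0118] [-0.0152, -0.0082, 0.0506]
0 [0.0164, 0.0002, 0.0001] [0.0, 0.0, 0.0]
1 [0.0164, 0.0002, 0.0001] [0.0, 0.0, 0.0]
2 [0.0164, 0.0002, 0.0001] [0.0, 0.0, 0.0]
3 [0.0164, 0.0002, 0.0001] [0.0, 0.0, 0.0]
4 [0.0164, 0.0002, 0.0001] [0.0, 0.0, 0.0]
```

servo_tool:
  steps:
    - [[0,-0.01,-0.006,-0.008,-0.004,0.025,255],[0,-0.01,-0.006,-0.008,-0.004,0.025,255],[0,0,0,0,0,0,255],[0,0,0,0,0,0,255]]

```text
clock: 8.55
eef_pos: [487.6, 165.5, 339.5]
orientation: [156.9, -0.0, -14.0]
wrist_force: [0.3, 0.3, -6.7]
grip_width: 6.9
```

Run:
```python
from h import *
print(eyenow()[0],eyenow()[1]["orientation"])
plan(*tgt(-75,4,30,23));plan(*tgt(-40,4,30,23),n=1)
```

```text
[-82.52698346   4.33020123  30.22626275] [ 1.56907981e+02 -3.11132189e-02 -1.40204193e+01]
0 [0.0075, 0.0003, 0.0003] [0.0016, -0.0004, -0.0005]
0 [0.0425, 0.0002, 0.0004] [0.0016, -0.0004, -0.0005]
```

servo_tool:
  steps:
    - [[0.01,0,0,0,0,0,255],[0.015,0,0,0,0,0,255],[0.012,0,0,0,0,0,255],[0.005,0,0,0,0,0,255],[0,0,0,0,0,0,255]]

```text
clock: 9.05
eef_pos: [531.2, 152.4, 339.7]
orientation: [156.9, -0.1, -14.0]
wrist_force: [-0.4, -0.7, -6.7]
grip_width: 6.8
```

Run:
```python
from h import *
print(eyenow()[0],eyenow()[1]["orientation"])
plan(*tgt(0,3,30,23),step=15)
d,_,_=snap('wrist','w5');s,_,_=snap('scene','s5')
a=cv2.resize(s["pixels"][100:240,260:420],None,fx=4,fy=4,interpolation=2)[...,::-1]
cv2.imwrite("pics/s5c.png",a)
```

```text
[-37.06854953   2.20978644  30.38333261] [ 1.56879181e+02 -5.56093272e-02 -1.40004246e+01]
0 [0.0124, -0.0003, 0.0] [0.0007, -0.0003, -0.0001]
1 [0.0124, -0.0003, 0.0] [0.0007, -0.0003, -0.0001]
2 [0.0124, -0.0003, 0.0] [0.0007, -0.0003, -0.0001]
```

View pics/s5c.png

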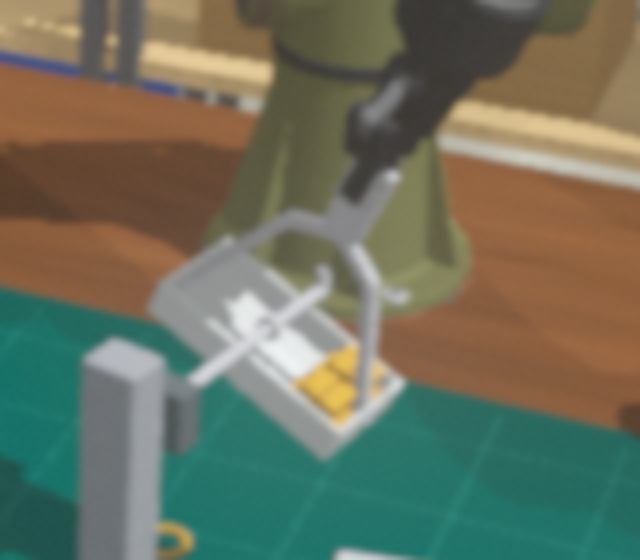

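View pics/w5.png

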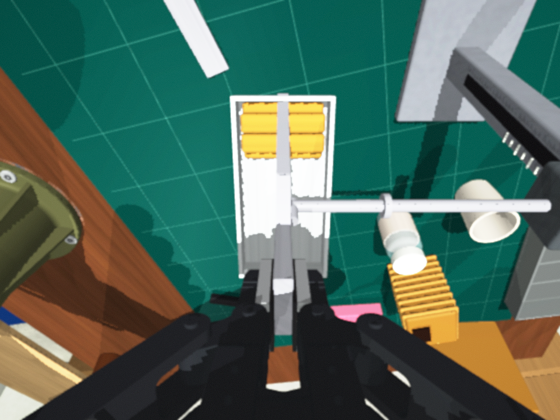

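The upturned end (s5c (325,275)) is below the bail peak (345,235) and inside the eye opening, so I'll advance along the bar.

servo_tool:
  steps:
    - [[0.01,0,0,0,0,0,255],[0.012,0,0,0,0,0,255],[0.01,0,0,0,0,0,255],[0.002,0,0,0,0,0,255],[0,0,0,0,0,0,255]]

```text
clock: 9.65
eef_pos: [565.9, 144.0, 339.8]
orientation: [156.9, -0.0, -13.9]
wrist_force: [-0.4, 0.8, -6.5]
grip_width: 6.8
```

Run:
```python
from h import *
print(eyenow()[0],eyenow()[1]["orientation"])
plan(*tgt(-1,0,7,23),step=5)
d,_,_=snap('wrist','w6');s,_,_=snap('scene','s6')
a=cv2.resize(s["pixels"][120:240,260:400],None,fx=4,fy=4,interpolation=2)[...,::-1]
cv2.imwrite("pics/s6c.png",a)
```

```text
[-1.38997033  2.46061193 30.51451735] [ 1.56880153e+02 -9.20898569e-03 -1.39255982e+01]
0 [0.0001, -0.0014, 0.0045] [0.0004, -0.0001, 0.0002]
1 [0.0001, -0.0014, 0.0045] [0.0004, -0.0001, 0.0002]
2 [0.0001, -0.0014, 0.0045] [0.0004, -0.0001, 0.0002]
3 [0.0001, -0.0014, 0.0045] [0.0004, -0.0001, 0.0002]
4 [0.0001, -0.0014, 0.0045] [0.0004, -0.0001, 0.0002]
```

View pics/s6c.png

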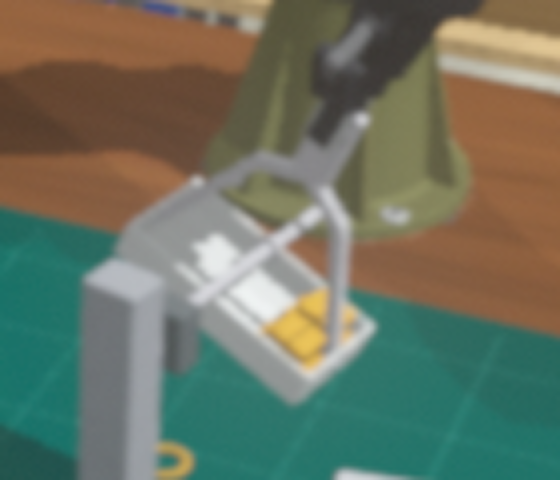

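View pics/w6.png

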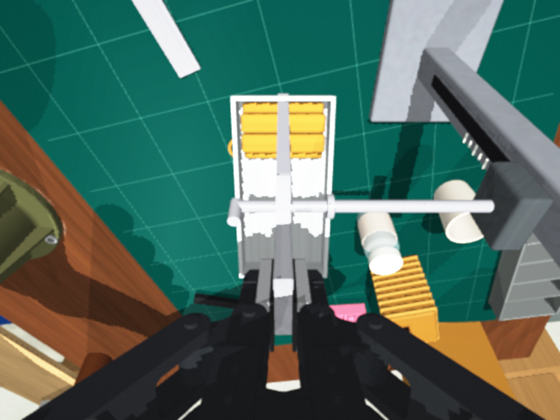

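The bail (wrist 283) sits midway between the tip (235) and the collar (330). I'll lower to just above contact.

servo_tool:
  steps:
    - [[0,-0.0014,0.0045,0,0,0,255],[0,-0.0014,0.0045,0,0,0,255],[0,-0.0014,0.0045,0,0,0,255],[0,-0.0014,0.0045,0,0,0,255],[0,-0.0005,0.0015,0,0,0,255]]

```text
clock: 10.25
eef_pos: [563.7, 142.5, 317.8]
orientation: [156.9, 0.1, -13.8]
wrist_force: [0.5, -0.6, -7.2]
grip_width: 6.7
```

```bash
python3 avg.py 10
python3 - <<'E'
from h import *
print(eyenow()[0],eyenow()[1]["orientation"])
plan(*tgt(-1,0,0,23),step=2.5)
E
```

```text
clock 10.75 pos [564.106 142.544 318.635] [0.2   0.073 0.346] ori [156.906  -0.001 -13.853] q [ 24.285  27.356  18.227  95.608 -17.968 130.485]
F [-0.075 -0.044 -6.47 ] [0.39  0.269 0.44 ] T [ 1.029 -0.257 -0.006] [0.028 0.023 0.024] T tool [1.061 0.001 0.006]
[-2.60854691  0.67018857  9.45888177] [ 1.56916093e+02 -1.23928344e-02 -1.38557689e+01]
0 [0.0004, -0.0008, 0.0022] [0.0004, -0.0003, 0.0006]
1 [0.0004, -0.0008, 0.0022] [0.0004, -0.0003, 0.0006]
2 [0.0004, -0.0008, 0.0022] [0.0004, -0.0003, 0.0006]
3 [0.0004, -0.0008, 0.0022] [0.0004, -0.0003, 0.0006]
```

servo_tool:
  steps:
    - [[0,-0.001,0.0022,0,0,0,255],[0,-0.001,0.0022,0,0,0,255],[0,-0.001,0.0022,0,0,0,255],[0,-0.001,0.0022,0,0,0,255],[0,-0.001,0.0022,0,0,0,255]]

```text
clock: 11.25
eef_pos: [564.5, 142.9, 305.9]
orientation: [156.9, -0.0, -13.9]
wrist_force: [-0.3, -0.6, -6.7]
grip_width: 6.8
```

servo_tool:
  steps:
    - [[0,-0.0012,0.0028,0,0,0,255],[0,-0.0012,0.0028,0,0,0,255],[0,-0.0012,0.0028,0,0,0,255],[0,-0.0012,0.0028,0,0,0,255],[0,-0.0012,0.0028,0,0,0,255]]

```text
clock: 11.75
eef_pos: [564.5, 142.9, 289.6]
orientation: [156.9, -0.1, -13.8]
wrist_force: [0.2, 0.2, -4.6]
grip_width: 7.4
```

```bash
python3 avg.py 8
python3 - <<'E'
from h import *
print(eyenow()[0],eyenow()[1]["orientation"])
snap("wrist","w7")
E
```

```text
clock 12.15 pos [564.478 142.916 289.74 ] [0.019 0.018 0.329] ori [156.926  -0.051 -13.847] q [ 24.31   27.431  14.664  91.928 -17.977 130.507]
F [-0.23   0.084 -5.567] [0.637 0.335 0.286] T [ 0.964 -0.217 -0.004] [0.029 0.079 0.03 ] T tool [ 0.988 -0.02  -0.003]
[ -2.39454721   1.09056759 -19.31668754] [ 1.56935966e+02 -5.90752898e-02 -1.38487084e+01]
```

View pics/w7.png

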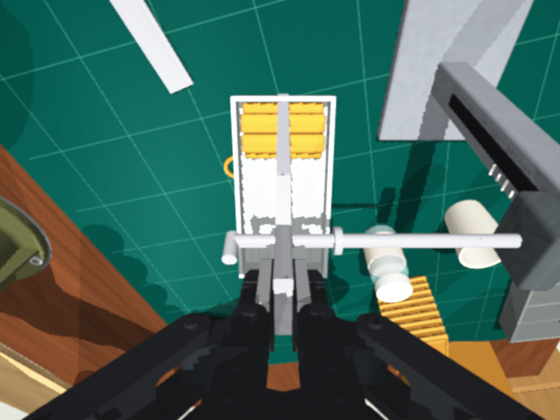

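The hook is loading (wrist force down to 5.6 N), so I'll keep lowering.

servo_tool:
  steps:
    - [[0,-0.0012,0.0028,0,0,0,255],[0,-0.0012,0.0028,0,0,0,255],[0,-0.0012,0.0028,0,0,0,255],[0,-0.0012,0.0028,0,0,0,255],[0,-0.0012,0.0028,0,0,0,255]]

```text
clock: 12.7
eef_pos: [564.5, 142.9, 274.1]
orientation: [156.9, -0.1, -13.8]
wrist_force: [0.4, -0.0, -3.8]
grip_width: 7.7
```

servo_tool:
  steps:
    - [[0,-0.0012,0.0028,0,0,0,255],[0,-0.0012,0.0028,0,0,0,255],[0,-0.0012,0.0028,0,0,0,255],[0,-0.0012,0.0028,0,0,0,255],[0,-0.0012,0.0028,0,0,0,255]]

```text
clock: 13.2
eef_pos: [564.5, 142.9, 257.9]
orientation: [156.9, -0.1, -13.8]
wrist_force: [-0.8, 1.1, -3.1]
grip_width: 7.2
```

servo_tool:
  steps:
    - [[0,-0.0012,0.0028,0,0,0,255],[0,-0.0012,0.0028,0,0,0,255],[0,-0.0012,0.0028,0,0,0,255],[0,-0.0012,0.0028,0,0,0,255],[0,-0.0012,0.0028,0,0,0,255]]

```text
clock: 13.7
eef_pos: [564.5, 142.9, 241.9]
orientation: [156.9, -0.1, -13.8]
wrist_force: [-1.1, 0.2, -1.4]
grip_width: 6.9
```

```bash
python3 avg.py 16
python3 - <<'E'
from h import *
print(eyenow()[0],eyenow()[1]["orientation"])
E
```

```text
clock 14.5 pos [564.543 142.948 242.029] [0.02  0.019 0.24 ] ori [156.947  -0.125 -13.828] q [ 24.328  27.967   9.32   85.993 -18.007 130.514]
F [-0.916  0.601 -1.576] [0.46  0.415 0.769] T [ 0.676  0.117 -0.102] [0.045 0.053 0.037] T tool [ 0.628 -0.293 -0.013]
[ -2.32012322   1.13727036 -67.26188792] [ 1.56947126e+02 -1.24039034e-01 -1.38290852e+01]
```

Before going on I'll look at the force history and the tray's pose in the grip, because a sideways force and a moment have appeared.

```bash
python3 - <<'E'
from h import *
from rig import ctrl,eyes
np.set_printoptions(precision=2,suppress=True)
A=[]
for i in range(20):
    eyes.read_camera("wrist");o=ctrl.get_obs();R=Ro.from_euler("xyz",o["orientation"],degrees=True)
    A.append(np.r_[R.inv().apply(o["wrist_force"]),R.inv().apply(o["torque"])])
A=np.array(A);print(A[::2]);print(A.mean(0),A.std(0)/np.sqrt(20))
r=np.array([EYE[0],EYE[1],EYE[2]+373])/1000;print("Meye",A[:,3:].mean(0)-np.cross(r,A[:,:3].mean(0)))
d,_,_=snap("wrist","w8");s,_,_=snap("scene","s8");snap("top","t8")
cv2.imwrite("pics/s8c.png",cv2.resize(s["pixels"][130:290,230:400],None,fx=4,fy=3.7,interpolation=2)[...,::-1])
E
python3 traypose.py w8
```

```text
[[-0.5  -1.25  2.11  0.65 -0.32 -0.02]
 [-1.24 -1.5   1.74  0.59 -0.28 -0.02]
 [-1.45 -1.64  1.16  0.61 -0.32 -0.02]
 [-0.87 -0.72  0.99  0.63 -0.34  0.03]
 [-1.12 -1.06  2.34  0.63 -0.29 -0.05]
 [-1.52 -1.61  1.17  0.65 -0.31  0.07]
 [-0.88 -1.47  1.42  0.63 -0.33 -0.02]
 [-1.3  -0.37  1.43  0.65 -0.31 -0.09]
 [-1.27 -1.09  1.62  0.64 -0.32 -0.01]
 [-0.9  -0.65  3.    0.61 -0.28  0.01]]
[-1.14 -0.86  1.63  0.62 -0.31 -0.  ] [0.07 0.11 0.12 0.01 0.01 0.01]
Meye [ 0.27  0.15 -0.  ]
11823 [-38.91 -79.24  50.09] [ 37.26  29.99 143.46]
rim side -41 slope deg 0.4402357602075865 z at y=0 117.78961941518801 y ext -77.72336477960565 29.987290671253774 x -35.89970665977856
rim side 34.5 slope deg 0.25386329675878094 z at y=0 117.39230566177666 y ext -77.65223348176812 29.694289644646588 x 35.884754335384315
54 131 [ -0.55 -44.37] -46.76518037517835 -41.807490389718076
62 115 [ -0.69 -48.08] -50.233180995319074 -45.433976640311705
70 100 [ -0.8  -51.79] -53.942382793358824 -49.97834109046303
78 94 [ -0.81 -55.38] -57.91766582406305 -53.15009083770021
86 89 [ -0.56 -59.2 ] -61.55512089448672 -57.095977680282104
94 74 [ -0.56 -62.86] -64.81468792789346 -60.84062962033914
102 78 [ -0.51 -66.47] -68.94052180008637 -64.62368329687645
110 19 [ -1.06 -69.01] -70.17123622915003 -68.20858315282251
```

View pics/w8.png

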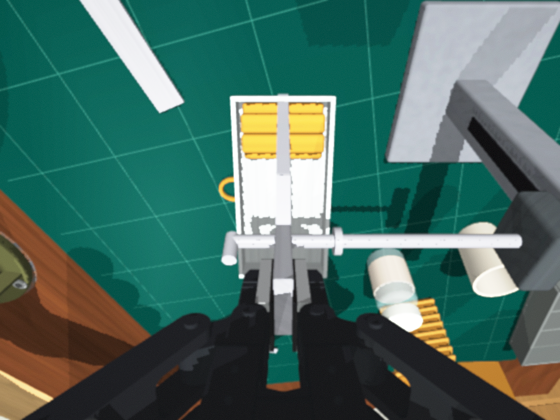

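View pics/s8c.png

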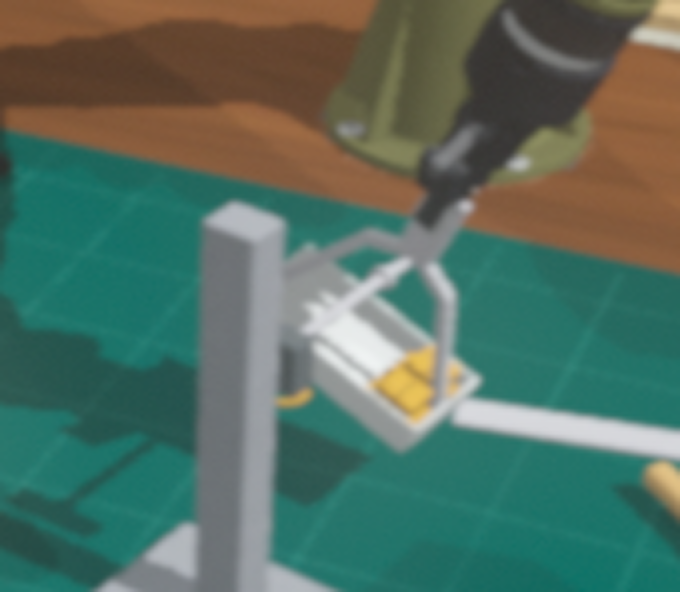

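The tool's own weight biases the torque once it is leaned, because the sensor was zeroed upright. So I'll trust the upright moment, which gives about 22.8° of lean. The tray hasn't slipped in the grip: the rim's slope in the tool frame is about 0.35°. I'll carry on lowering and take the weight off with care.

servo_tool:
  steps:
    - [[0,-0.0012,0.0028,0,0,0,255],[0,-0.0012,0.0028,0,0,0,255],[0,-0.0012,0.0028,0,0,0,255],[0,-0.0012,0.0028,0,0,0,255],[0,-0.0012,0.0028,0,0,0,255]]

```text
clock: 16.15
eef_pos: [564.6, 142.9, 226.0]
orientation: [157.0, -0.1, -13.8]
wrist_force: [-1.2, 0.8, -0.3]
grip_width: 7.0
```

servo_tool:
  steps:
    - [[0,-0.0008,0.0018,0,0,0,255],[0,-0.0004,0.001,0,0,0,255],[0,0,0,0,0,0,255],[0,0,0,0,0,0,255],[0,0,0,0,0,0,255]]

```text
clock: 16.65
eef_pos: [564.6, 142.9, 222.4]
orientation: [156.9, -0.1, -13.8]
wrist_force: [-2.2, -0.1, -0.7]
grip_width: 6.9
```

```bash
python3 avg.py 40
python3 - <<'E'
from h import *
print(eyenow()[0],eyenow()[1]["orientation"])
E
```

```text
clock 18.65 pos [564.588 142.96  222.337] [0.013 0.015 0.045] ori [156.938  -0.139 -13.816] q [ 24.333  28.361   7.367  83.638 -18.024 130.512]
F [-1.55   0.746 -0.342] [0.458 0.604 0.467] T [ 0.581  0.24  -0.162] [0.026 0.036 0.027] T tool [ 0.507 -0.406  0.005]
[ -2.25030474   1.12402565 -86.9789416 ] [ 1.56938662e+02 -1.39050349e-01 -1.38179151e+01]
```

servo_tool:
  steps:
    - [[-0.0002,-0.0004,0.0009,0,0,0,255],[-0.0002,-0.0004,0.0009,0,0,0,255],[0,-0.0003,0.0006,0,0,0,255],[0,0,0,0,0,0,255],[0,0,0,0,0,0,255]]

```text
clock: 19.15
eef_pos: [564.6, 143.0, 219.5]
orientation: [156.9, -0.2, -13.8]
wrist_force: [-1.6, 1.0, 0.4]
grip_width: 7.0
```

```bash
python3 avg.py 60
python3 - <<'E'
from h import *
print(eyenow()[0],eyenow()[1]["orientation"])
E
```

```text
clock 22.15 pos [564.538 142.987 219.565] [0.013 0.013 0.017] ori [156.928  -0.187 -13.813] q [ 24.358  28.394   7.055  83.272 -18.055 130.541]
F [-1.089  0.637 -0.009] [0.555 0.504 0.473] T [ 0.532  0.17  -0.118] [0.03  0.03  0.035] T tool [ 0.475 -0.315 -0.005]
[ -2.31016697   1.15423834 -89.7477455 ] [156.92865284  -0.18509116 -13.81186259]
```

The net vertical force is now about 0 N. I'll relieve the small sideways loads from friction on the bar.

servo_tool:
  steps:
    - [[-0.0004,-0.0002,-0.0001,0,0,0,255],[-0.0003,-0.0002,-0.0001,0,0,0,255],[0,0,0,0,0,0,255],[0,0,0,0,0,0,255]]

```text
clock: 22.55
eef_pos: [564.5, 143.1, 219.8]
orientation: [156.9, -0.3, -13.8]
wrist_force: [-1.6, 0.6, -0.1]
grip_width: 7.1
```

```bash
python3 avg.py 40
python3 - <<'E'
from h import *
print(eyenow()[0],eyenow()[1]["orientation"])
d,_,_=snap("wrist","w9");snap("top","t9")
E
python3 traypose.py w9
```

```text
clock 24.55 pos [564.451 143.091 219.795] [0.015 0.011 0.017] ori [156.876  -0.268 -13.81 ] q [ 24.41   28.368   7.028  83.264 -18.133 130.619]
F [-0.689 -0.046 -0.071] [0.542 0.527 0.586] T [ 0.408  0.053 -0.064] [0.024 0.035 0.036] T tool [ 0.383 -0.163  0.002]
[ -2.33653793   1.18548861 -89.50621373] [156.87482491  -0.26886103 -13.81094747]
11813 [-38.91 -78.54  50.18] [ 37.32  29.99 143.27]
rim side -41 slope deg 0.39778958127002373 z at y=0 117.89927484116222 y ext -77.61753907249506 29.95329134842997 x -35.876216603390276
rim side 34.5 slope deg 0.26545475953689807 z at y=0 117.44484729591336 y ext -77.55590185968566 29.989479382839292 x 35.88493684217979
54 124 [ -0.52 -44.17] -46.17796962381381 -42.18928041316172
62 120 [ -0.65 -47.9 ] -50.257901534732376 -44.90539771978977
70 102 [ -0.84 -51.69] -53.95746804218244 -48.88165556521534
78 90 [ -0.66 -55.32] -57.88495596484563 -53.038040673446034
86 88 [ -0.51 -59.08] -61.52612758709228 -57.09613386982238
94 75 [ -0.7  -62.71] -64.80186803609882 -60.148825900882656
102 75 [ -0.44 -66.24] -68.27030991712805 -64.02823834302015
110 19 [ -0.5  -68.58] -69.52135039180465 -68.1602721019276
```

View pics/w9.png

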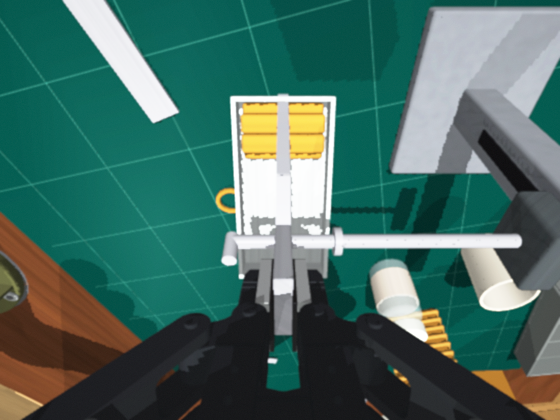

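The bail is mid-seat (283 between 230 and 338), vertical force is about 0 and the side forces are under 0.7 N. I'll relieve a little more along the bar, then open gently.

servo_tool:
  steps:
    - [[-0.0003,0.0001,0,0,0,0,255],[0,0,0,0,0,0,255],[0,0,0,0,0,0,225],[0,0,0,0,0,0,210],[0,0,0,0,0,0,190]]

```text
clock: 25.15
eef_pos: [564.7, 143.1, 220.0]
orientation: [156.9, -0.3, -13.8]
wrist_force: [-0.6, 1.0, 0.3]
grip_width: 22.1
```

servo_tool:
  steps:
    - [[0,0,0,0,0,0,150],[0,0,0,0,0,0,100],[0,0,0,0,0,0,50],[0,0,0,0,0,0,0],[0,0,0,0,0,0,0]]

```text
clock: 25.65
eef_pos: [564.8, 143.1, 220.1]
orientation: [156.9, -0.4, -13.8]
wrist_force: [0.5, 0.2, -0.2]
grip_width: 84.9
```

```bash
python3 - <<'E'
from h import *
print(eyenow()[0],eyenow()[1]["orientation"],eyenow()[1]["grip_width"])
for i in range(3):
    d,_,_=snap("wrist",f"wa{i}")
snap("scene","sa")
E
for i in 0 1 2; do python3 traypose.py wa$i|grep rim; done
```

```text
[ -1.92012341   1.30967059 -89.21861906] [156.89679161  -0.3600699  -13.80493082] 84.85132761645662
rim side -41 slope deg 1.0146776654375775 z at y=0 117.6622929245642 y ext -78.54572496374561 29.9970042747226 x -36.63692607331932
rim side 34.5 slope deg 0.7444091078336376 z at y=0 117.38270808651237 y ext -78.50793093517913 29.621362151255582 x 35.4961035228335
rim side -41 slope deg 1.087123894365619 z at y=0 117.8227181747598 y ext -78.57233508677209 29.984227387154178 x -36.62583215563391
rim side 34.5 slope deg 0.8556925172443776 z at y=0 117.63889895823255 y ext -78.5279456248872 29.88458305156452 x 35.48840568047008
rim side -41 slope deg 0.9396333716226233 z at y=0 117.8779435843095 y ext -78.61045715857243 29.894592105926918 x -36.62683760856834
rim side 34.5 slope deg 1.0504185862852236 z at y=0 117.79835971469005 y ext -78.57454516828994 29.474559481557463 x 35.499391594495634
```

View pics/wa0.png

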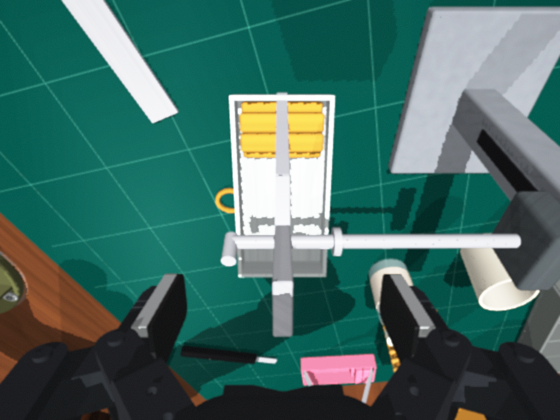

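Released: the tray turned by less than 1° and hangs still, with both fingers well clear of the tab at (283,310). I'll back out along the tool axis.

servo_tool:
  steps:
    - [[0,0,-0.01,0,0,0,0],[0,0,-0.02,0,0,0,0],[0,0,-0.03,0,0,0,0],[0,0,-0.03,0,0,0,0],[0,0,-0.03,0,0,0,0]]

```text
clock: 26.35
eef_pos: [573.5, 188.9, 332.7]
orientation: [156.6, -0.0, -13.9]
wrist_force: [1.1, -0.8, 0.3]
grip_width: 85.5
```

servo_tool:
  steps:
    - [[0,0,-0.02,0,0,0,0],[0,0,-0.01,0,0,0,0],[0,0,0,0,0,0,0],[0,0,0,0,0,0,0],[0,0,0,0,0,0,0]]

```text
clock: 26.85
eef_pos: [577.5, 203.6, 367.2]
orientation: [157.0, -0.4, -13.8]
wrist_force: [-0.6, -0.1, -0.4]
grip_width: 85.4
```

Run:
```python
from h import *
from rig import ctrl,eyes
np.set_printoptions(precision=1,suppress=True)
s1,W1,_=snap("scene","sb1");d,W,_=snap("wrist","wb1")
for i in range(20):eyes.read_camera("top")
s2,W2,_=snap("scene","sb2");d2,Wb,o=snap("wrist","wb2");t2,_,_=snap("top","tb2");print(o["clock"])
df=np.abs(s1["pixels"].astype(int)-s2["pixels"]).max(-1);print("scene diff",(df>20).sum(),"wrist diff",(np.abs(d["pixels"].astype(int)-d2["pixels"]).max(-1)>20).sum())
t0=load("top0");c=np.abs(t0["pixels"].astype(int)-t2["pixels"]).max(-1)>40
print("bystander px change top: jar",c[180:206,308:333].sum(),"cup",c[140:168,300:326].sum(),"basket",c[160:202,353:402].sum(),"mallet",c[196:252,120:182].sum())
cv2.imwrite("pics/sb2c.png",cv2.resize(s2["pixels"][100:300,200:440],None,fx=3,fy=3,interpolation=2)[...,::-1])
q=Wb[(Wb[...,2]>160)&(Wb[...,2]<215)&(Wb[...,0]>520)&(Wb[...,0]<620)&(Wb[...,1]>90)&(Wb[...,1]<165)];print(len(q),q.min(0),q.max(0))
```

```text
28.0
scene diff 0 wrist diff 3241
bystander px change top: jar 15 cup 0 basket 0 mallet 1943
1042 [528.7 114.3 160.4] [619.9 163.1 214.9]
```

View pics/sb2c.png

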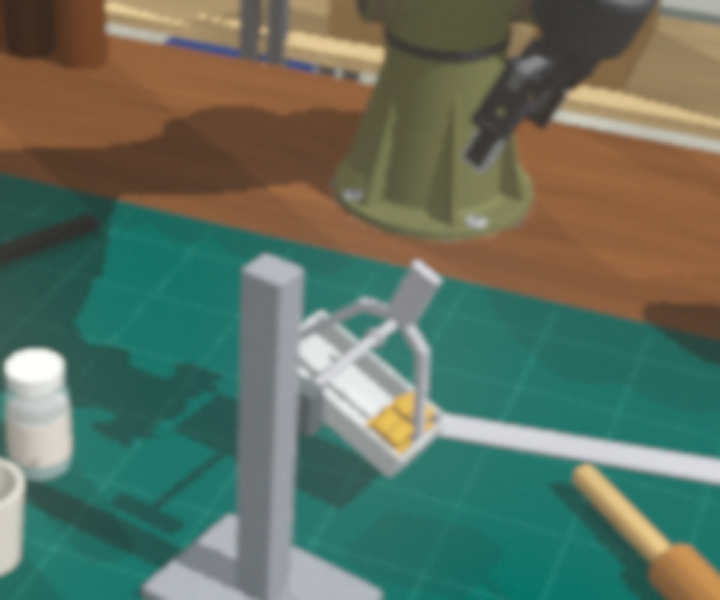

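View pics/tb2.png

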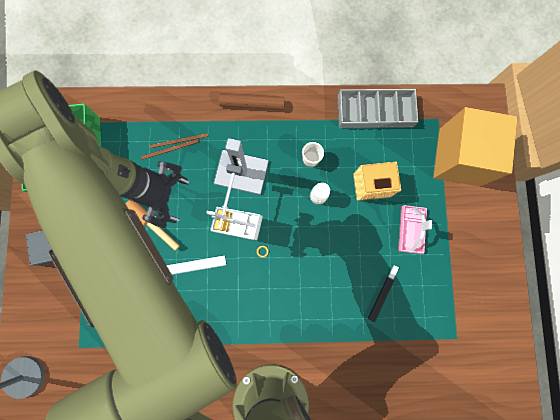

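View pics/wb2.png

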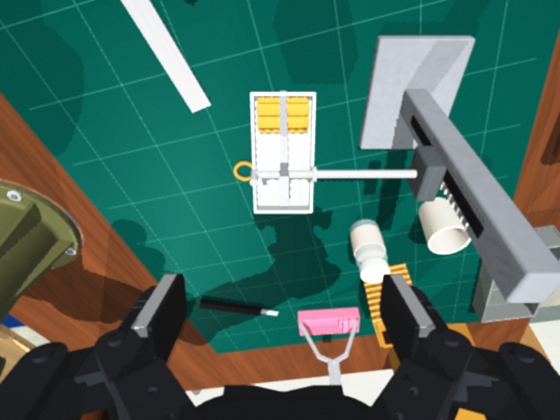

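The tray hangs still: the scene difference over 1.1 s is zero pixels. It leans with the brass end low and is clear of the bench, and the arm touches nothing. The mallet's pixel change in the top view is the arm hiding it. Handing in.

Run:
```python
from h import *
a=load("scene0")["pixels"].astype(int);b=load("sb2")["pixels"].astype(int);c=np.abs(a-b).max(-1)>40
print("scene change mallet",c[250:320,385:455].sum(),"cup",c[250:292,178:210].sum(),"jar",c[215:260,200:226].sum(),"basket",c[190:252,118:176].sum())
from rig import ctrl
print(ctrl.close_job())
```

```text
scene change mallet 0 cup 0 jar 50 basket 0
the job is handed in; nothing more can be done
None
```

The aluminium tray now hangs by its eye on the spring balance's hook, released and at rest. I handed the job in at about 28 s of simulated time; the hand-in reports no verdict.

**What I did**
- I gripped the tab and lifted the tray. It weighed about 6.7 N, with its centre of mass about 36 mm to the brass side of the eye.
- I leaned the tray to about 23° in the air and threaded the eye over the upturned end to mid-seat. I then lowered it about 90 mm at roughly 30 mm/s.
- Before opening, the vertical force on the wrist was about −0.07 N and the side force about 0.7 N (0.66 N of it along the bar). I eased the tool a little further along the bar before opening, then opened and backed out.

**Last checks**
- **Release:** the tray's lean changed by less than 1° when the fingers opened.
- **At rest:** two scene images about 1.1 s apart are identical.
- **Position:** the bail sits between the upturned end and the collar, and the tray is clear of the bench.
- **Robot:** the gripper is well clear of the tray and everything else.
- **Bystanders:** in the scene view the mallet, cup and basket show no pixel change from the start. The jar shows 50 changed pixels; I didn't trace the cause, but it looks in place in the images.

**Checks that disagreed**
- The mallet region of the top view changed, but only because the arm hides it there.
- The wrist torque with the tool leaned didn't match the tray alone. I put this down to the tool's own weight, because the sensor was zeroed upright. I set the lean from the upright torque reading instead.

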